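# Load the tuna tin past the spring catch of the tin rack

## Task

Press the orange spring catch of the tin rack down with the fingertips behind the tuna tin and, keeping it held down all the while, push the tin along the rails past the catch's two teeth into the bay at the end. Once the whole tin is past the teeth, let the catch spring up behind it and move clear. Only press and push: do not lift or tip the tin, and leave everything else on the worktop where it is.

Things in the scene. Friction and masses are not known exactly. Their poses are not given: they have to be found in the camera images.
- rack: Fixed light-wood tin rack, 285 x 109 mm. Origin on the worktop under the line of the two catch teeth, mid-width; x = push direction (to the robot's right), z up. Open front end at x -175 mm (sill there, top z 18 mm). Tin runs on two steel rails: tops z 28 mm, y +-33 to +-45.5 mm. Side guides: inner faces y +-46.5 mm, tops z 40 mm. The orange catch treadle fills the slot between the rails.
- catch_line (a point): Fixed point on the line of the teeth, mid-width, at rail-top height (z 28 mm in the rack frame); axes as the rack's. Along x from here the tin's axis is at -36 mm when stopped by raised teeth and at +36 mm or more when wholly past them.
- end_stop (a point): Fixed point on the inner face of the rack's end stop (x +100 mm, z 28 mm in the rack frame; stop's top at z 54 mm). The tin touching it has its axis 57 mm past the teeth.
- catch (a joint): Spring catch: m pressed down, 0 (up) to 0.014 (down on its stop). About 6 N to start, 10 N fully down, anywhere along the treadle; springs up when let go. Two dark steel teeth at x 0 in the rack frame, 6 mm long in x, 5 mm wide, 55 mm clear between them (closed fingers pass between); tops 8 mm above the rails when up, below the rails when pressed more than 8 mm.
- treadle_front (a point): Point on the treadle's top, mid-width, 145 mm before the teeth, amid three thin black lines; moves down with the catch. The treadle is a flat orange plate, x -165 to +30 mm in the rack frame, 62 mm wide; top at z 26 mm when up, 12 mm when down, always below the tin, so a fingertip can press it, slide along it and push the tin with the finger's side.
- tuna: Loose low round tuna tin, 86 mm diameter, 40 mm high, 0.16 to 0.33 kg, flat on the rails. Origin: centre of its underside, z up. It starts before the teeth with its axis 48 to 72 mm short of them.
- salt: Salt shaker, 44 mm diameter, 90 mm high, loose, standing behind the rack, beyond its left side guide. Origin: underside centre. Leave alone.
- spice_red: Spice jar with red cap, 45 mm diameter, 106 mm high, loose, standing behind the rack, beyond its left side guide. Origin: underside centre. Leave alone.
- mustard: Mustard-coloured jar with black lid, 65 mm diameter, 94 mm high, loose, standing behind the rack, beyond its left side guide. Origin: underside centre. Leave alone.
- lime: Green lime, 52 mm, loose, left of the rack in front of the sink. Leave alone.
- garlic: Garlic bulb, 56 mm, loose, on the strip in front of the sink, left of the lime. Leave alone.
Things that resemble listed ones, but are neither listed nor needed, are in the scene too. What is shaped like the tuna but blue or pink is not meant.

How it is judged (in metres and radians):
On the way, in this order (a step that is already met when the one before it is completed fails the run):
1. the catch is held down (9 mm or more) by the fingers with the tin still before the teeth (value of joint catch above 0.009 m and contact force between the fingers and rack above 1 N and x of tuna in the frame of catch_line below -0.025 m), for 0.1 s.
2. the tin is past the teeth with the catch still held down (value of joint catch above 0.008 m and x of tuna in the frame of catch_line above 0.033 m), for 0.05 s.
At the end, for the whole second after the job is handed in: The tin lies flat and at rest on the rails in the end bay, its axis 34 to 60 mm past the teeth, and the catch is fully up behind it (within 2 mm) (x of tuna in the frame of catch_line between 0.034 and 0.06 m and y of tuna in the frame of catch_line between -0.006 and 0.006 m and z of tuna in the frame of catch_line between -0.003 and 0.003 m and angle between tuna's own z axis and vertical below 0.05 rad and value of joint catch below 0.002 m and linear speed of tuna below 0.01 m/s); the robot touches nothing.
It fails at once if the tin is over the teeth while the catch is not held down (x of tuna in the frame of catch_line between -0.029 and 0.03 m and value of joint catch below 0.007 m).
It fails at once if the tin is lifted off the rails (6 mm) (z of tuna in the frame of catch_line above 0.006 m).
It fails at once if the tin is tipped (angle between tuna's own z axis and vertical above 0.15 rad).
It fails at once if a bystander is moved more than 15 mm (distance of any of salt, spice_red, mustard, lime, garlic from where it was at the start of the episode above 0.015 m).
It also fails if it takes over 42 s, if anything falls off the work surface, if the arm or the gripper's body presses on something with over 40 N, if the wrist force passes 120 N, or if a joint passes its speed limit or range.

## Robot

A 7-joint arm with a two-finger parallel gripper is mounted at the origin on a cart in front of the work surface, level with it; the furniture and walls round the work are solid. World frame = base frame: x ahead of the robot, y to its left, z up, the work surface at z = 0. Lengths are in mm, angles in rad, forces in N, time in s.
With the tool pointing down it reaches from about 400 to 850 mm from the base axis. Payload 6.9 kg.
Tool frame: the origin (TCP) lies midway between the tips of the shut fingers; the grasp point (between the pads) lies r.pinch_z behind it (r.pinch_z is the distance from the TCP to the grasp point, in mm); z points along the fingers, y is the line along which they close (so a half turn about z gives the same grasp; the last joint's range is limited). The gripper opens to 85 mm and grips with 20 to 120 N. Pads are 22 mm wide; open, the fingers measure 114 mm over their backs; the gripper's body (76 mm by 85 mm) begins 54 mm behind the grasp point. The pads swing forward as they close: fully open they stand 13 mm farther back than shut.
Start: joints at [-1.02, 0.507, -0.238, 1.5, 0.126, 1.149, -0.155], TCP at [269.503, 563.897, 231.275] pointing down, gripper open.
Joint ranges: [-3.08, 3.08], [-0.24, 2.05], [-1.43, 1.35], [0, 2.5], [-1.52, 4.66], [0.17, 1.96], [-2.89, 2.89]. Speed limits (rad/s): [2.39, 2.39, 3.14, 3.14, 3.14, 3.14, 3.14].

## Interface

Orientations are given as a unit quaternion [x, y, z, w].
In Python, from rig import r, solve_ik, viewer, ticket gives the robot as it stands. The module is installed in compiled form; this text tells all that it offers. Calls block until the motion is done:
- r.reach(position, orientation): joint-space move of the TCP to a pose.
- r.move_l(position, rotation=None, v=150, stop_force=None): straight line of the TCP; rotation=None keeps the orientation; v is the mean speed in mm/s. With stop_force (N) it stops when the force on the tool has changed by that much, and returns True; else False.
- r.goto_joints(angles): joint-space move.
- r.set_gripper(opening): finger opening in mm; the grip force is fixed at half the most; returns when the fingers have stopped.
- r.pause(seconds).
- solve_ik(position, orientation): joint angles nearest the present ones, or None.
- r.get_obs(): the state.
- viewer.snapshot(name): name is "scene" or "top" or "wrist"; returns the picture (480x640x3 uint8, blue, green, red); there is no depth.
- viewer.camera_params(name): a dict with "intrinsics" (3x3 intrinsics, pixels), "R" (3x3) and "t" (3): a world point X has camera coordinates R X + t; the wrist camera has in their place "T_tool_cam" (4x4, takes a point from camera to tool coordinates, whose origin is the TCP and whose axes are the flange's). Camera axes: x right, y down, z forward; pixel columns grow to the right and rows downward; lengths in mm; the calibration is good to about 2 mm. A picture is of the moment at which its call begins: read the wrist's pose just before it. camera_params takes no time and is no camera call.
A pose or a line that the arm cannot do raises r.MotionError and nothing moves.
- ticket.sign_off(): hands the job in; it is judged then, once.
Trained networks look in the newest picture that a camera, given by its name, has taken for a name from the list of things; names that differ only in an ending like _2 or _b are one class to them, and where a whole thing is asked for, a point or a joint stands for the part that bears it (a point fixed in the world has none). Each returns a list of dicts, best first, with "score" (0 to 1); they miss things now and then, are a little off and sometimes report something else, mostly with a low value. They report only what shows in the picture. A call takes as long as a camera call. They do not tell look-alikes from the thing itself.
- viewer.look_for(camera, label): "location" ([x, y, z] in mm, in world coordinates, good to about 4 mm: the middle of the surface that is visible of it).
- viewer.spot_point(camera, label): "location" ([x, y, z] in mm, in world coordinates, good to about 4 mm: a listed point, or the origin of a listed thing).
The state is a dict: "time": time; "joint_pos": joint angles; "joint_velocities": joint speeds; "tau": joint torques, N m; "tool_pos": TCP position; "tcp_rot": TCP orientation; "ft_force": force on the tool from outside, world axes, zero at the start; "torque": the same for the moment, N m; "opening": finger opening in mm; "grip_force": force on a finger pad.
Only numpy, scipy, OpenCV 4.12 (cv2) and the standard library are available. Lean on these libraries where they do the work, as an engineer would, in place of code of your own. Each camera call takes 0.05 s, during which the arm holds its last target. There are 200 camera calls.

## Working session

There is one attempt and no reset: what is moved stays moved. The work goes in short steps, each a Python script; the robot and the scene stay as the last script left them, time stands still between calls to the robot, and variables do not carry over. Pictures are saved under pics/ and viewed, at most 10 in all, crops included, and the job is handed in when it is done.

```bash
mkdir -p pics; python3 - <<'E'
from rig import r, solve_ik, viewer, ticket
import cv2
o=r.get_obs(); print(o['time'],o['tool_pos'],o['tcp_rot'],o['opening'],r.pinch_z)
ims=[]
for c in ("scene","top"):
    im=viewer.snapshot(c); cv2.imwrite(f'pics/{c}0.png',im)
    for l in ("catch_line","end_stop","treadle_front","tuna","rack"):
        print(c,l,[([round(v) for v in d['location']],round(d['score'],2)) for d in viewer.spot_point(c,l)])
print(r.get_obs()['time'])
E
```

```text
0.0 [269.33965803 563.45321729 230.45218192] [ 2.21043108e-01  9.75263652e-01 -8.50153638e-04 -1.75354436e-04] 85.58149134745348 18.700000000000003
scene catch_line [([466, -390, 28], 0.64)]
scene end_stop []
scene treadle_front [([482, -243, 26], 0.9), ([471, -339, 29], 0.26)]
scene tuna [([309, -542, 1], 0.97), ([702, -231, 0], 0.78), ([474, -342, 28], 0.62)]
scene rack [([460, -387, 1], 0.8), ([460, 220, 0], 0.72)]
top catch_line [([465, -390, 29], 0.59)]
top end_stop [([458, -487, 29], 0.76)]
top treadle_front [([483, -240, 25], 0.89)]
top tuna [([472, -336, 28], 0.68), ([312, -537, 2], 0.65), ([701, -236, -1], 0.59)]
top rack [([467, -389, 7], 0.9)]
0.6
```

View pics/scene0.png

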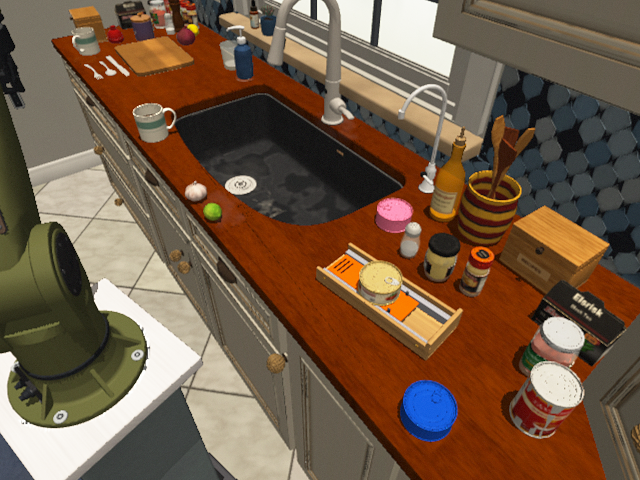

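View pics/top0.png

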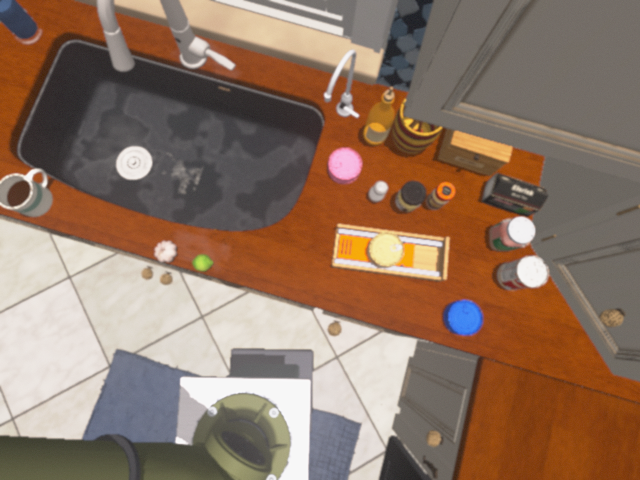

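The scene and top cameras agree on the rack: push direction about (-0.10, -0.995), and the rack tuna at (473, -339), about 51 mm short of the teeth. The other two "tuna" hits are the blue tin (scene px 429,410) and the pink tin (394,213). Next I'll shut the gripper and move to a hover to check with the wrist camera.

```bash
cat > h.py <<'E'
from rig import r, solve_ik, viewer, ticket
import numpy as np, cv2
from scipy.spatial.transform import Rotation as R
def quat(u,s=1):
    x=np.array([u[0],u[1],0])*s; z=np.array([0,0,-1.]); y=np.cross(z,x)
    return R.from_matrix(np.c_[x,y,z]).as_quat()
E
python3 - <<'E'
from h import *
u=np.array([-24.5,-245.5]); u/=np.linalg.norm(u)
c=np.array([465.5,-390]); p=c-135*u
for s in (1,-1): print(s,solve_ik([*p,120],quat(u,s)))
q0=np.array(r.get_obs()['joint_pos'])
best=min((s for s in (1,-1) if solve_ik([*p,120],quat(u,s)) is not None),key=lambda s:abs(solve_ik([*p,120],quat(u,s))[6]))
print(best)
r.set_gripper(0)
r.reach([520,60,300],quat(u,best))
r.reach([*p,230],quat(u,best))
print(r.get_obs()['time'],r.get_obs()['tool_pos'])
im=viewer.snapshot("wrist"); cv2.imwrite('pics/w1.png',im)
for l in ("catch_line","end_stop","treadle_front","tuna"):
    print(l,[(np.round(d['location'],1),round(d['score'],2)) for d in viewer.spot_point("wrist",l)])
E
```

```text
1 [-0.19975868  0.78235263  1.15092899  1.87835394 -0.82977481  1.06031694
 -1.94130618]
-1 [ 0.06031314  0.56584658  0.59812815  1.87554469 -0.42206006  0.82857837
  0.77750486]
-1
4.6417 [ 479.90909524 -254.05938143  230.08221498]
catch_line []
end_stop [(array([ 457.2, -487.6,   26.7]), 0.85)]
treadle_front [(array([ 473.9, -341.1,   26.3]), 0.75), (array([ 479.7, -243.1,   29.6]), 0.74)]
tuna [(array([ 472.6, -339. ,   28.9]), 0.96), (array([ 7.059e+02, -2.412e+02,  3.000e-01]), 0.75)]
```

View pics/w1.png

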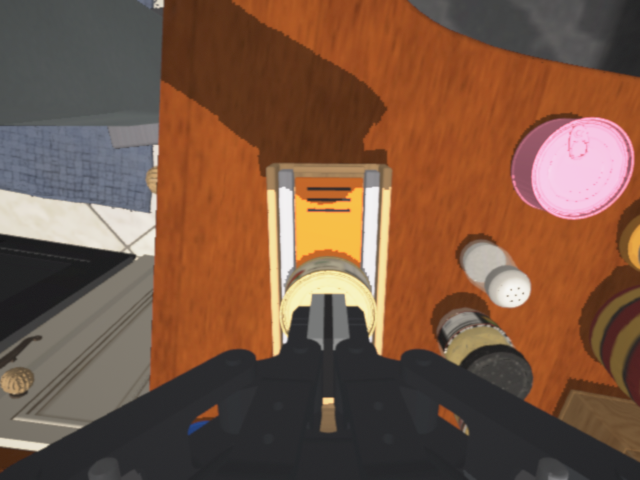

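The wrist view shows the rack square in the picture. Its edges are at columns 268 and 391, the treadle lines are at about (329,198), and the tin is at about (328,300) with bare treadle before it. I'll check the line point by ray, then press with a contact stop.

```bash
python3 - <<'E'
from h import *
u=np.array([-24.5,-245.5]); u/=np.linalg.norm(u); q=quat(u,-1)
o=r.get_obs(); cp=viewer.camera_params("wrist"); K=np.array(cp["intrinsics"]); T=np.array(cp["T_tool_cam"])
Rt=R.from_quat(o['tcp_rot']).as_matrix()
def ray(px,z):
    d=Rt@T[:3,:3]@np.linalg.solve(K,[*px,1]); p=Rt@T[:3,3]+o['tool_pos']; return (p+d*(z-p[2])/d[2])[:2]
c=np.array([465.5,-390]); n=np.array([-u[1],u[0]])
for nm,px,z in (("lines",(329,198),26),("sillL",(268,165),40),("sillR",(391,165),40),("rackL",(275,350),40),("rackR",(383,350),40)):
    w=ray(px,z); print(nm,w.round(1),"rack x,y",round((w-c)@u,1),round((w-c)@n,1))
p=c-132*u
r.reach([*p,70],q)
f0=np.array(r.get_obs()['ft_force'])
print(r.move_l([*p,16],v=25,stop_force=4)); o=r.get_obs(); print(o['tool_pos'],np.array(o['ft_force'])-f0,o['time'])
E
```

```text
lines [ 481.9 -243.8] rack x,y -147.1 1.8
sillL [ 432.9 -207.7] rack x,y -178.1 -50.6
sillR [ 537.8 -218.1] rack x,y -178.3 54.9
rackL [ 413.9 -387.9] rack x,y 3.0 -51.5
rackR [ 520.8 -398.4] rack x,y 2.8 55.9
True
[ 478.58270133 -258.63112671   24.68183702] [-0.58191556  1.05955715  6.42694173] 7.175
```

Contact came at z 24.7, as expected for the treadle at 26. The rack frame shifts by about (-2, +2) mm. Now pressing down.

```bash
python3 - <<'E'
from h import *
u=np.array([-24.5,-245.5]); u/=np.linalg.norm(u); n=np.array([-u[1],u[0]])
c=np.array([465.5,-390])-2*u+2*n
o=r.get_obs(); p=o['tool_pos'][:2]
print(r.move_l([*p,12.0],v=25,stop_force=15)); r.pause(.3); o=r.get_obs(); print(o['tool_pos'],o['ft_force'],o['time'])
viewer.snapshot("scene"); print([(np.round(d['location'],1),round(d['score'],2)) for d in viewer.spot_point("scene","tuna")])
E
```

```text
False
[ 478.64134118 -258.63649156   12.73599931] [-1.79126895  1.09557233 10.0296045 ] 8.125
[(array([ 7.031e+02, -2.303e+02, -7.000e-01]), 0.83), (array([ 311.5, -540.8,   -2.3]), 0.59), (array([ 469.6, -339.9,   27.2]), 0.56)]
```

The catch is down (about 10 N, z 12.7) and the tin hasn't moved. Pushing to TCP x = -8, which puts the tin's axis at about +46 to +49.

```bash
python3 - <<'E'
from h import *
u=np.array([-24.5,-245.5]); u/=np.linalg.norm(u); n=np.array([-u[1],u[0]])
c=np.array([465.5,-390])-2*u+2*n
for x in (-75,-40,-8):
    print(r.move_l([*(c+x*u),11.8],v=40,stop_force=25)); o=r.get_obs()
    print(((np.array(o['tool_pos'][:2])-c)@u).round(1),o['tool_pos'],np.round(o['ft_force'],1),o['time'])
for cam in ("scene","top"):
    im=viewer.snapshot(cam)
    for l in ("tuna","end_stop"):
        print(cam,l,[(np.round((np.array(d['location'][:2])-c)@u,1),np.round((np.array(d['location'][:2])-c)@n,1),np.round(d['location'][2]),round(d['score'],2)) for d in viewer.spot_point(cam,l)])
    if cam=="scene": cv2.imwrite('pics/s2.png',cv2.resize(im[220:380,300:490],None,fx=4,fy=3.7))
E
```

```text
False
-78.8 [ 476.00648512 -309.81306979   12.21013286] [ 1.4  9.3 10.8] 9.75
False
-43.4 [ 472.70942644 -345.13952857   12.17024902] [ 0.9  8.7 10.4] 10.775
False
-11.5 [ 469.55589418 -376.86055736   12.15748274] [ 0.2  9.  10. ] 11.725
scene tuna [(np.float64(-179.5), np.float64(218.0), np.float64(-1.0), 0.76), (np.float64(44.0), np.float64(-0.1), np.float64(30.0), 0.58)]
scene end_stop [(np.float64(100.0), np.float64(-0.9), np.float64(27.0), 0.69)]
top tuna [(np.float64(-173.2), np.float64(214.9), np.float64(-0.0), 0.86), (np.float64(163.7), np.float64(-140.1), np.float64(1.0), 0.69)]
top end_stop [(np.float64(102.1), np.float64(-3.4), np.float64(27.0), 0.7)]
```

View pics/s2.png

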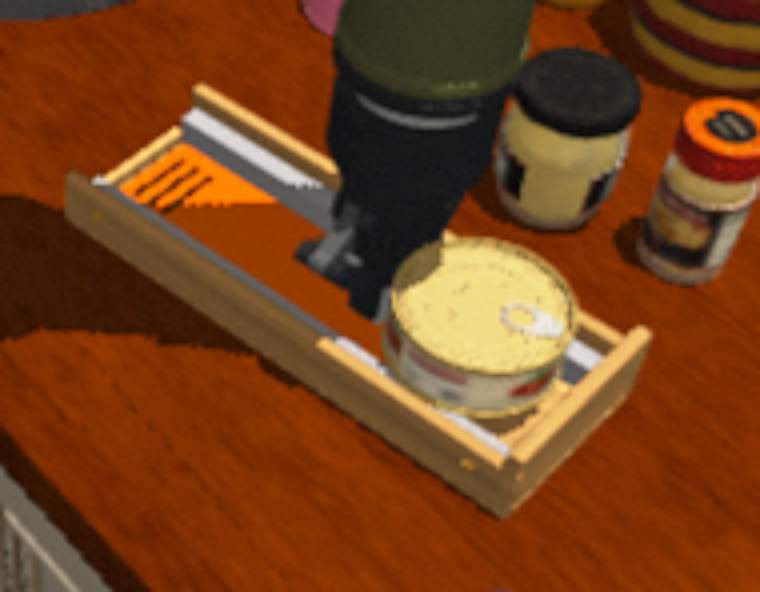

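The tin is flat in the bay at about +44 mm, with a visible gap to the end stop, and the catch is still held down. I'll push about 4 mm more for margin, back off while still pressing, then lift.

```bash
python3 - <<'E'
from h import *
u=np.array([-24.5,-245.5]); u/=np.linalg.norm(u); n=np.array([-u[1],u[0]])
c=np.array([465.5,-390])-2*u+2*n
def go(x,z,v):
    print(r.move_l([*(c+x*u),z],v=v,stop_force=25 if z<60 else None)); o=r.get_obs()
    print(((np.array(o['tool_pos'][:2])-c)@u).round(1),o['tool_pos'][2],np.round(o['ft_force'],1),o['time'])
go(-4,11.8,25); r.pause(.2)
go(-22,11.8,40); r.pause(.1)
go(-24,30,40); go(-24,180,120)
r.reach([*(c-170*u),250],quat(u,-1)); r.pause(.3)
for cam in ("scene","top","wrist"):
    im=viewer.snapshot(cam)
    for l in ("tuna","end_stop","treadle_front"):
        print(cam,l,[(np.round((np.array(d['location'][:2])-c)@u,1),np.round((np.array(d['location'][:2])-c)@n,1),np.round(d['location'][2]),round(d['score'],2)) for d in viewer.spot_point(cam,l)])
    if cam=="scene": cv2.imwrite('pics/s3.png',cv2.resize(im[220:380,300:490],None,fx=4,fy=3.7))
print(r.get_obs()['time'])
E
```

```text
False
-7.8 12.141952701028913 [1.  9.2 9.4] 12.3333
False
-18.6 13.622579225160587 [ 0.4 -4.2 10.2] 13.1333
False
-24.7 29.462609505247876 [-0.5  0.  -0. ] 13.8417
False
-24.3 179.21748602708473 [-0.  -1.1  0.4] 15.2417
scene tuna [(np.float64(-179.6), np.float64(213.8), np.float64(0.0), 0.8), (np.float64(172.4), np.float64(-140.7), np.float64(-2.0), 0.78), (np.float64(51.2), np.float64(0.4), np.float64(31.0), 0.6)]
scene end_stop []
scene treadle_front [(np.float64(-149.2), np.float64(-2.8), np.float64(28.0), 0.65)]
top tuna [(np.float64(165.5), np.float64(-144.9), np.float64(2.0), 0.91), (np.float64(47.8), np.float64(2.4), np.float64(26.0), 0.58), (np.float64(-600.3), np.float64(-72.8), np.float64(-3.0), 0.45)]
top end_stop [(np.float64(101.1), np.float64(-0.0), np.float64(26.0), 0.83)]
top treadle_front [(np.float64(-144.7), np.float64(2.0), np.float64(28.0), 0.61), (np.float64(44.5), np.float64(-0.6), np.float64(23.0), 0.21)]
wrist tuna [(np.float64(-174.0), np.float64(219.8), np.float64(2.0), 0.96), (np.float64(49.7), np.float64(6.4), np.float64(24.0), 0.82)]
wrist end_stop [(np.float64(3.7), np.float64(148.1), np.float64(-0.0), 0.39)]
wrist treadle_front [(np.float64(-145.3), np.float64(-0.1), np.float64(26.0), 0.86)]
16.8333
```

View pics/s3.png

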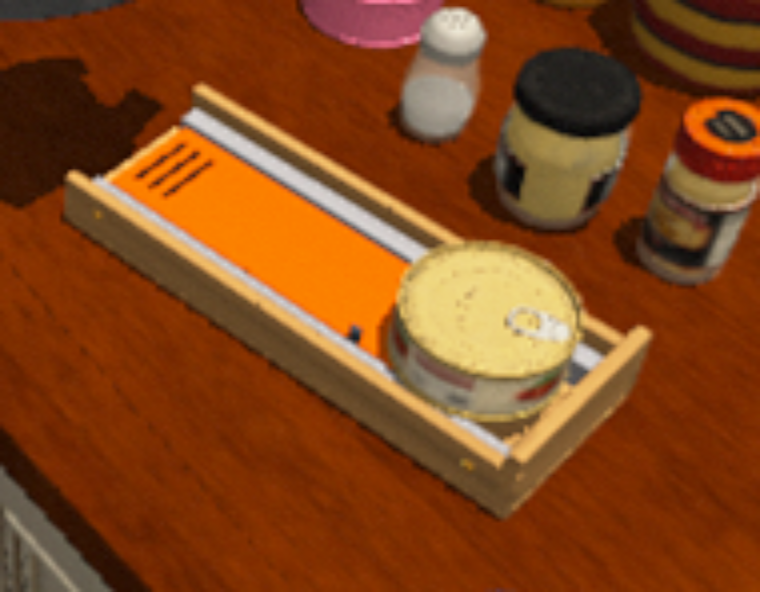

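The tin lies flat in the bay at about +49 mm. The catch is up, with a dark tooth visible behind the tin at (355,335), and the jars have not moved.

```bash
python3 -c "
from rig import ticket
print(ticket.sign_off())"
```

```text
the job is handed in; nothing more can be done
None
```

I pushed the tuna tin past the teeth with the catch held down. It now lies flat in the end bay, about 49 mm past them by the cameras, with the catch sprung up behind it and the arm clear; the job is handed in (no verdict was returned).

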